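Seal one tasting sample and start its timer

ROBOT

A 6-joint arm with a two-finger parallel gripper is mounted at the origin on the work surface. World frame = base frame: x ahead of the robot, y to its left, z up, the work surface at z = 0. Lengths are in m, angles in rad, forces in N, time in s.
With the tool pointing down it reaches from about 0.425 to 0.95 m from the base axis. Payload 14.7 kg.
Tool frame: the origin (TCP) lies midway between the tips of the shut fingers; the grasp point (between the pads) lies 19 mm behind it; z points along the fingers, y is the direction in which the jaws open and shut (so a half turn about z gives the same grasp; the last joint's range is limited). The gripper opens to 85 mm and grips with 20 to 120 N. Pads are 22 mm wide; open, the fingers measure 114 mm over their backs; the gripper's body (76 mm by 85 mm) begins 54 mm behind the grasp point. The pads swing forward as they close: fully open they stand 13 mm farther back than shut.
Start: joints at [1.258, 0.48, 1.596, -0, 1.065, -0.047], TCP at [0.171, 0.627, 0.231] pointing down, gripper open.
Joint ranges: [-2.75, 2.75], [-0.82, 2.05], [0.23, 2.67], [-1.56, 4.7], [0.09, 2.69], [-2.92, 2.92]. Speed limits (rad/s): [1.89, 1.89, 2.39, 3.01, 3.01, 3.01].

INTERFACE

Orientations are given as a 3x3 rotation matrix whose columns are the frame's x, y, z axes.
In Python, from rig import monitor, imaging, robot gives the robot as it stands.
- The arm moves only by the tool step_arm, never from a script. Its argument "series" is a list of rows, each a list of 3 entries, a list of its own where there are three numbers: the shift along the tool's x, y, z normalised to -1 to 1, where 1 is 0.25 m, then the turn about the tool's z normalised to -1 to 1, where 1 is pi/4 rad, then the gripper's target within -1 to 1 (fully open at 1, half-way at 0, shut at -1). In form: [[[x, y, z], yaw, grip], ...]. A call has 1 to 5 rows; each row is the pose to reach, as a shift and turn from the pose commanded when the call began, along the tool's axes at that moment; what a row does not reach only later rows make up. A row lasts 1/10 s, in which the tool goes at most 50 mm and 8.59 degrees, less where a joint would pass 70% of its speed; a pose out of reach is approached as far as the arm can. A call with a number of a shift or a turn outside -1 to 1 is refused whole. A call with a gripper value outside its range is refused whole. The fingers move at their own pace and stop on an object; "force" is the grip in N (left out, the last holds). Time passes only in rows, so rows that repeat a pose let the fingers close. It gives the time, the measured TCP pose, the force and the opening at its end, in the units of the state.
- monitor.state(): the state, without advancing time (a new reading comes with each control period).
- imaging.grab_frame(name): name is "scene" or "top" or "wrist"; returns the picture (480x640x3 uint8, red, green, blue); there is no depth.
- imaging.camera_model(name): a dict with "fovy" (degrees; the focal length in pixels is half the picture's height over the tangent of half this angle, whatever the lens; pixels are square), "cx", "cy" (the principal point, pixels), "R" (3x3) and "t" (3): a world point X has camera coordinates R X + t. Camera axes: x right, y down, z forward; pixel columns grow to the right and rows downward; lengths in m; the calibration is good to about 2 mm. A picture is of the moment at which its call begins: read the wrist's pose just before it. camera_model takes no time and is no camera call; for the wrist camera it gives the pose at the moment of the call.
- robot.finish_job(): hands the job in, once; it reports no verdict.
The state is a dict: "time_s": time; "joint_positions": joint angles; "joint_velocities": joint speeds; "joint_torque": joint torques, N m; "position": TCP position; "orientation": TCP orientation; "contact_force": force on the tool from outside, world axes, zero at the start; "ft_torque": the same for the moment, N m; "finger_gap": finger opening in m.
Only numpy, scipy, OpenCV 4.12 (cv2) and the standard library are available. Lean on these libraries where they do the work, as an engineer would, in place of code of your own. Each camera call takes 0.05 s, during which the arm holds its last target. There are 200 camera calls.

TASK

Seal the sample with the orange dot: gently press its raised lid straight down with the fingertips until it is fully shut, then press the green start key of the white timer all the way down, let it come back up and withdraw. Do not pick anything up or push the pot about, do not press the red key, and leave the other pots with their lids just as they are, and the spoon, pen and beaker where they lie.

Things in the scene. Friction and masses are not known exactly. Their poses are not given: they have to be found in the camera images.
- pot_orange: loose round clear sample pot with green-brown dip, an orange dot (28 mm across) on the middle of its lid; 96 mm across at the rim, 50 mm high, about 0.2 kg, 102 mm across over the lid; origin at the centre of its underside, on the table (z = 0), z up
- lid_orange_top (a point): top centre of the lid on pot_orange; the lid top is flat; when the lid is fully shut this point is 52.5 mm above the table, when fully raised 58.5 mm
- lid_orange (a joint): lid of pot_orange: 0 = standing proud by 6 mm (vented), 0.006 m = pressed fully shut (a hard stop). Starts raised, at 0 to 0.0015. Slides straight down under about 3.5 N and stays where it is left
- pot_blue: loose round clear sample pot with green-brown dip, a blue dot (28 mm across) on the middle of its lid; 96 mm across at the rim, 50 mm high, about 0.2 kg, 102 mm across over the lid; origin at the centre of its underside, on the table (z = 0), z up
- lid_blue_top (a point): top centre of the lid on pot_blue; the lid top is flat; when the lid is fully shut this point is 52.5 mm above the table, when fully raised 58.5 mm
- lid_blue (a joint): lid of pot_blue: 0 = standing proud by 6 mm (vented), 0.006 m = pressed fully shut (a hard stop). Starts raised, at 0 to 0.0015. Slides straight down under about 3.5 N and stays where it is left
- pot_black: loose round clear sample pot with green-brown dip, a black dot (28 mm across) on the middle of its lid; 96 mm across at the rim, 50 mm high, about 0.2 kg, 102 mm across over the lid; origin at the centre of its underside, on the table (z = 0), z up
- lid_black_top (a point): top centre of the lid on pot_black; the lid top is flat; when the lid is fully shut this point is 52.5 mm above the table, when fully raised 58.5 mm
- lid_black (a joint): lid of pot_black: 0 = standing proud by 6 mm (vented), 0.006 m = pressed fully shut (a hard stop). Starts raised, at 0 to 0.0015. Slides straight down under about 3.5 N and stays where it is left
- pot_purple: loose round clear sample pot with green-brown dip, a purple dot (28 mm across) on the middle of its lid; 96 mm across at the rim, 50 mm high, about 0.2 kg, 102 mm across over the lid; origin at the centre of its underside, on the table (z = 0), z up
- lid_purple_top (a point): top centre of the lid on pot_purple; the lid top is flat; when the lid is fully shut this point is 52.5 mm above the table, when fully raised 58.5 mm
- lid_purple (a joint): lid of pot_purple: 0 = standing proud by 6 mm (vented), 0.006 m = pressed fully shut (a hard stop). Starts raised, at 0 to 0.0015. Slides straight down under about 3.5 N and stays where it is left
- pot_plain: loose round clear sample pot with green-brown dip, no dot on its lid; 96 mm across at the rim, 50 mm high, about 0.2 kg, 102 mm across over the lid; origin at the centre of its underside, on the table (z = 0), z up
- lid_plain_top (a point): top centre of the lid on pot_plain; the lid top is flat; when the lid is fully shut this point is 52.5 mm above the table, when fully raised 58.5 mm
- lid_plain (a joint): lid of pot_plain: 0 = standing proud by 6 mm (vented), 0.006 m = pressed fully shut (a hard stop). Starts shut. Slides straight down under about 3.5 N and stays where it is left
- timer: white bench timer fixed to the table, 80 x 130 mm (own x, y), 28 mm high, with a dark display on its +x half and two push keys on its -x half; origin at the centre of its underside; its -x side faces roughly the robot
- start_key_top (a point): centre of the top of the timer's round green start key (22 mm across), which stands up from the timer and is pressed straight down; 49 mm above the table when up; 18 mm towards the timer's -x and 32 mm towards its +y from the timer's origin (the two keys are 64 mm apart)
- start_key (a joint): start key: 0 = up, 0.005 m = fully pressed, which takes about 4 N; springs back up when let go
- reset_key_top (a point): centre of the top of the timer's round red reset key (22 mm across), which stands up from the timer and is pressed straight down; 49 mm above the table when up; 18 mm towards the timer's -x and 32 mm towards its -y from the timer's origin (the two keys are 64 mm apart)
- reset_key (a joint): reset key: 0 = up, 0.005 m = fully pressed, which takes about 4 N; springs back up when let go
- spoon: loose steel spoon, 150 mm long, lying flat roughly along x, at most 20 mm high; origin near its middle
- pen: loose blue pen, 130 mm long, 9 mm thick, lying on the paper; origin at its middle
- beaker: loose clear beaker of spoons, 72 mm across, 105 mm high (155 mm with the spoons); origin at the centre of its underside

How it is judged:
By the outcome, as a careful person would: the job done as asked, in the order asked, and still so for the second after the job is handed in, with the robot touching nothing.
It also fails if it takes over 48 s, if anything falls off the work surface, if the arm or the gripper's body presses on something with over 40 N, if the wrist force passes 120 N, or if a joint passes its speed limit or range.

## Working session

There is one attempt and no reset: what is moved stays moved. The work goes in short steps, Python scripts to look and compute and a tool call to move; the robot and the scene stay as the last step left them, time stands still between calls to the robot, and variables do not carry over. Pictures are saved under pics/ and viewed, about 8 in all and at most 12, crops included, and the job is handed in when it is done.

Besides the shell and the picture viewer there is one more tool, called after ">>>" as name([rows], argument=value, ...), one row to a line, values as JSON. step_arm: Moves the arm, as the interface text tells. Scaled input: -1 to 1 covers 0.25 m each way for a shift and pi/4 rad each way for a turn. Its arguments: {"type":"object","properties":{"series":{"type":"array","items":{"type":"array"}},"force":{"type":"number"}},"required":["series"]}

```bash
mkdir -p pics; cat > h.py <<'E'
import numpy as np, cv2
from rig import monitor, imaging, robot
def grab(n, save):
    m=imaging.camera_model(n); im=imaging.grab_frame(n)
    cv2.imwrite('pics/'+save+'.png', im[:,:,::-1]); np.savez('pics/'+save+'.npz',R=m['R'],t=m['t'],fovy=m['fovy'],cx=m['cx'],cy=m['cy'])
    return im,m
def ray(m,u,v,z):
    f=240/np.tan(np.radians(m['fovy'])/2); R=np.array(m['R']);t=np.array(m['t'])
    d=R.T@np.array([(u-m['cx'])/f,(v-m['cy'])/f,1]); c=-R.T@t
    return c+d*(z-c[2])/d[2]
E
python3 - <<'E'
from h import *
for n in ('top','scene'):
    im,m=grab(n,n+'0'); print(n,m)
s=monitor.state(); print(s)
E
```

```text
top {'fovy': 48.74708247762444, 'cx': 312.15571151403276, 'cy': 245.32209112619057, 'R': array([[ 0.01708858, -0.99980027, -0.01036334],
       [-0.9907932 , -0.0155406 , -0.1344891 ],
       [ 0.13430119,  0.01256616, -0.99086088]]), 't': array([0.02457556, 0.60197849, 0.93634711])}
scene {'fovy': 49.06507291017765, 'cx': 310.79604900904417, 'cy': 236.33360967601257, 'R': array([[ 0.01613906,  0.99983822, -0.00794129],
       [ 0.64022808, -0.01643432, -0.76800906],
       [-0.76801532,  0.00731071, -0.64038974]]), 't': array([-0.0253466 , -0.33975637,  1.36817187])}
{'time_s': 0.1, 'joint_positions': array([ 1.25840743e+00,  4.80786829e-01,  1.59680235e+00, -3.02663151e-06,
        1.06509537e+00, -4.66136411e-02]), 'joint_velocities': array([ 3.93295374e-04, -1.75214383e-03, -3.13482455e-04, -1.08846896e-03,
       -9.68400750e-05, -8.44241899e-04]), 'joint_torque': array([ 4.55913787e-04, -9.52266812e+01, -4.31036639e+01, -6.49856634e-05,
        5.18078843e-03,  1.20705845e-04]), 'position': array([0.17060449, 0.62683388, 0.23072825]), 'orientation': array([[-9.64889541e-01,  2.62655788e-01, -3.33053244e-04],
       [ 2.62655994e-01,  9.64888982e-01, -1.03985639e-03],
       [ 4.82351056e-05, -1.09082499e-03, -9.99999404e-01]]), 'contact_force': array([-0.16528721, -0.34392995,  0.73801814]), 'ft_torque': array([-0.00096837,  0.03160621,  0.02678926]), 'finger_gap': 0.0853716460557751}
```

View pics/top0.png

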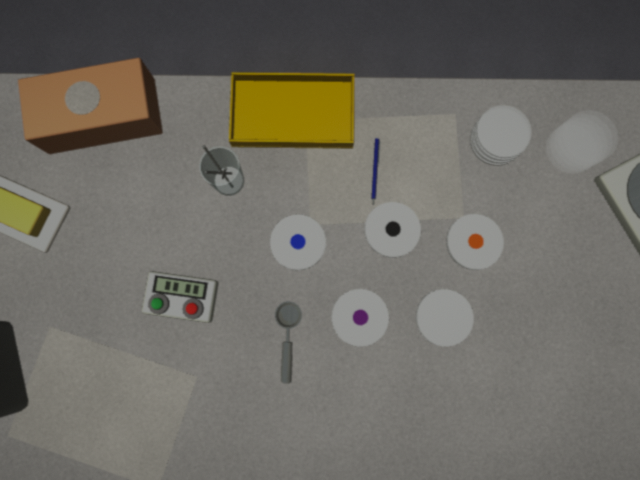

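View pics/scene0.png

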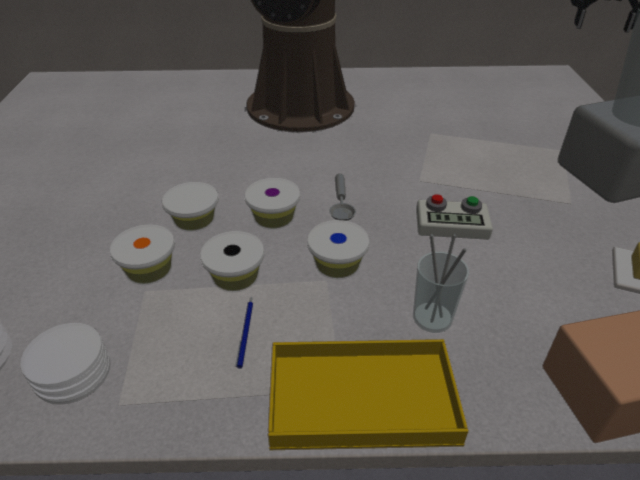

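The top view shows the orange dot at (476,241) and the green key at (158,303). In the scene view they are at (142,243) and (472,203). Next I'll measure both across the two views.

```bash
cat >> h.py <<'E'
def blob(im,col,near,r=25):
    hsv=cv2.cvtColor(im,cv2.COLOR_RGB2HSV)
    lo,hi={'orange':((5,150,90),(18,255,255)),'green':((50,120,50),(80,255,255)),'red':((172,120,60),(180,255,255)),'blue':((110,150,80),(128,255,255)),'purple':((135,80,40),(165,255,255))}[col]
    k=cv2.inRange(hsv,lo,hi)
    if col=='red': k|=cv2.inRange(hsv,(0,150,60),(4,255,255))
    w=np.zeros_like(k); cv2.circle(w,near,r,255,-1); k&=w
    n,l,s,c=cv2.connectedComponentsWithStats(k)
    if n<2: return None
    i=1+np.argmax(s[1:,4]); return c[i],s[i]
def tri(ms,ps):
    A=np.zeros((3,3));b=np.zeros(3)
    for m,p in zip(ms,ps):
        c=-np.array(m['R']).T@m['t']; d=ray(m,*p,0)-c; d/=np.linalg.norm(d); P=np.eye(3)-np.outer(d,d); A+=P;b+=P@c
    return np.linalg.solve(A,b)
E
python3 - <<'E'
from h import *
ld=lambda n:(cv2.imread(f'pics/{n}.png')[:,:,::-1].copy(),dict(np.load(f'pics/{n}.npz')))
(a,ma),(b,mb)=ld('top0'),ld('scene0')
for col,p,q,z in [('orange',(476,241),(142,243),.058),('blue',(298,242),(338,239),.058),('purple',(360,317),(272,192),.058),('green',(158,303),(472,203),.049),('red',(193,309),(437,201),.049)]:
    x=blob(a,col,p,15);y=blob(b,col,q,15)
    if x is None or y is None: print(col,x,y);continue
    print(col,x[0].round(1),x[1][2:],y[0].round(1),y[1][2:],'top',ray(ma,*x[0],z).round(4),'scene',ray(mb,*y[0],z).round(4),'tri',tri((ma,mb),(x[0],y[0])).round(4))
# timer body
E
```

```text
orange [475.5 240.8] [ 14  14 157] [141.5 242.5] [ 16  10 128] top [ 0.6121 -0.2609  0.058 ] scene [ 0.6093 -0.2613  0.058 ] tri [ 0.6118 -0.2603  0.0601]
blue [297.5 241.3] [ 14  14 149] [338.  237.8] [ 15  10 118] top [0.6061 0.061  0.058 ] scene [0.6057 0.0609 0.058 ] tri [0.606  0.0609 0.0583]
purple [360. 317.] [ 15  15 177] [271.8 191.6] [14  8 90] top [ 0.4719 -0.053   0.058 ] scene [ 0.4701 -0.0536  0.058 ] tri [ 0.4719 -0.0532  0.0593]
green [156.6 303.1] [11 11 94] [472.7 200.3] [11  9 65] top [0.4905 0.3137 0.049 ] scene [0.4949 0.3131 0.049 ] tri [0.4906 0.3147 0.0459]
red [191.2 308.1] [11 11 99] [437.  198.8] [11  9 78] top [0.4827 0.2507 0.049 ] scene [0.4885 0.2491 0.049 ] tri [0.4827 0.2513 0.0449]
```

>>> step_arm([
  [[-0.78,-0.436,0],0,-1],
  [[-0.78,-0.436,0],0,-1],
  [[-0.78,-0.436,0],0,-1],
  [[-0.78,-0.436,0],0,-1],
  [[-0.78,-0.436,0],0,-1],
])

```text
time_s: 0.6
position: [0.3323, 0.4679, 0.2311]
orientation: [[-0.964, 0.264, -0.0], [0.264, 0.964, -0.001], [-0.0, -0.001, -1.0]]
contact_force: [-0.8, 1.2, -0.2]
finger_gap: 0.0123
```

>>> step_arm([
  [[-0.78,-0.436,0],0,-1],
  [[-0.78,-0.436,0],0,-1],
  [[-0.78,-0.436,0],0,-1],
  [[-0.78,-0.436,0],0,-1],
  [[-0.78,-0.436,0],0,-1],
])

```text
time_s: 1.1
position: [0.4921, 0.3114, 0.2311]
orientation: [[-0.964, 0.265, 0.0], [0.265, 0.964, -0.001], [-0.0, -0.0, -1.0]]
contact_force: [-0.5, 0.9, -0.3]
finger_gap: 0.0
```

```bash
python3 - <<'E'
from h import *
print(monitor.state()['position'])
im,m=grab('wrist','w0'); print(m); s=monitor.state(); print(s['time_s'],s['position'],s['orientation'].round(3),s['joint_positions'].round(3),s['contact_force'])
E
```

```text
[0.49210324 0.31144749 0.23110066]
{'fovy': 60.22068839277776, 'cx': 322.8180585104632, 'cy': 237.01122746687622, 'R': array([[ 2.63327980e-01,  9.64706365e-01,  5.94645763e-05],
       [ 9.13278094e-01, -2.49309883e-01,  3.22129950e-01],
       [ 3.10775638e-01, -8.47715212e-02, -9.46695459e-01]]), 't': array([-0.4296265 , -0.41473856,  0.2537344 ])}
1.15 [0.49351794 0.31035246 0.23107357] [[-0.964  0.265  0.001]
 [ 0.265  0.964 -0.001]
 [-0.001 -0.001 -1.   ]] [ 0.51   0.387  1.754 -0.002  1.    -0.791] [ 2.06118285 -2.58746245  0.25634037]
```

View pics/w0.png

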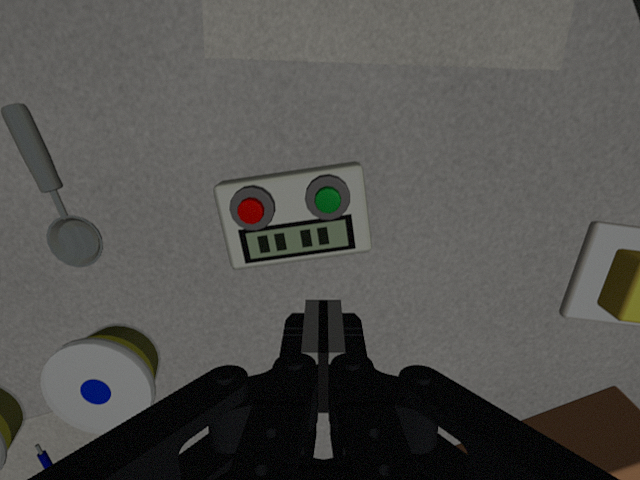

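The wrist view shows the green key at (327,199), the red key at (250,210) and the shut fingertips near (323,300).

```bash
python3 - <<'E'
from h import *
im=cv2.imread('pics/w0.png')[:,:,::-1].copy(); m=dict(np.load('pics/w0.npz'))
for col,p,z in (('green',(327,199),.049),('red',(250,210),.049),('blue',(95,391),.058)):
    c,s=blob(im,col,p,25); print(col,c,s,ray(m,*c,z).round(4))
im,m=grab('wrist','w1'); s=monitor.state(); print(s['position'],s['contact_force'])
c,_=blob(im,'green',(327,199),30); g=ray(m,*c,.049); r=ray(m,*blob(im,'red',(250,210),25)[0],.049); print(g,r,np.linalg.norm(g-r))
E
```

```text
green [327.60818713 200.03118908] [315 188  26  25 513] [0.4904 0.3155 0.049 ]
red [250.41242938 210.67043315] [237 198  27  26 531] [0.4824 0.2527 0.049 ]
blue [ 95.27402135 391.4341637 ] [ 81 380  30  24 562] [0.6067 0.0619 0.058 ]
[0.49181488 0.3119584  0.23098689] [ 0.24970408 -0.29451331 -0.71251979]
[0.48995105 0.31589213 0.049     ] [0.48195321 0.25325399 0.049     ] 0.06314667351548733
```

>>> step_arm([
  [[-0.356,-0.695,0],0,-1],
  [[-0.356,-0.695,0],0,-1],
  [[-0.356,-0.695,0],0,-1],
  [[-0.356,-0.695,0],0,-1],
])

```text
time_s: 1.6
position: [0.5295, 0.1222, 0.2312]
orientation: [[-0.965, 0.262, -0.0], [0.262, 0.965, 0.0], [0.0, -0.0, -1.0]]
contact_force: [1.1, 0.4, -0.1]
finger_gap: -0.0002
```

>>> step_arm([
  [[-0.356,-0.695,0],0,-1],
  [[-0.356,-0.695,0],0,-1],
  [[-0.356,-0.695,0],0,-1],
  [[-0.356,-0.695,0],0,-1],
])

```text
time_s: 2.0
position: [0.5702, -0.069, 0.2312]
orientation: [[-0.965, 0.262, -0.0], [0.262, 0.965, 0.0], [0.0, 0.0, -1.0]]
contact_force: [1.3, -0.0, -0.1]
finger_gap: 0.0001
```

>>> step_arm([
  [[-0.356,-0.695,0],0,-1],
  [[-0.356,-0.695,0],0,-1],
  [[-0.356,-0.695,0],0,-1],
  [[-0.356,-0.695,0],0,-1],
  [[-0.356,-0.695,0],0,-1],
])

```text
time_s: 2.5
position: [0.6112, -0.263, 0.2307]
orientation: [[-0.964, 0.266, 0.001], [0.266, 0.964, -0.001], [-0.001, -0.001, -1.0]]
contact_force: [0.9, 0.7, 0.3]
finger_gap: 0.0004
```

```bash
python3 - <<'E'
from h import *
grab('wrist','x');im,m=grab('wrist','w2'); s=monitor.state(); print(s['time_s'],s['position'],s['orientation'].round(4),s['joint_positions'].round(2),s['contact_force'])
x=blob(im,'orange',(325,200),80); print(x)
if x: print([ray(m,*x[0],z).round(4) for z in (.057,.0585)])
E
```

```text
2.6 [ 0.61023673 -0.25863292  0.2305787 ] [[-9.645e-01  2.639e-01 -1.000e-03]
 [ 2.639e-01  9.645e-01  8.000e-04]
 [ 1.200e-03  5.000e-04 -1.000e+00]] [-0.45  0.5   1.56  0.    1.08 -1.75] [-0.17500229  0.87163551 -0.54001615]
(array([324.31324004, 207.97093649]), array([307, 191,  35,  34, 929], dtype=int32))
[array([ 0.6122, -0.2599,  0.057 ]), array([ 0.6118, -0.2598,  0.0585])]
```

View pics/w2.png

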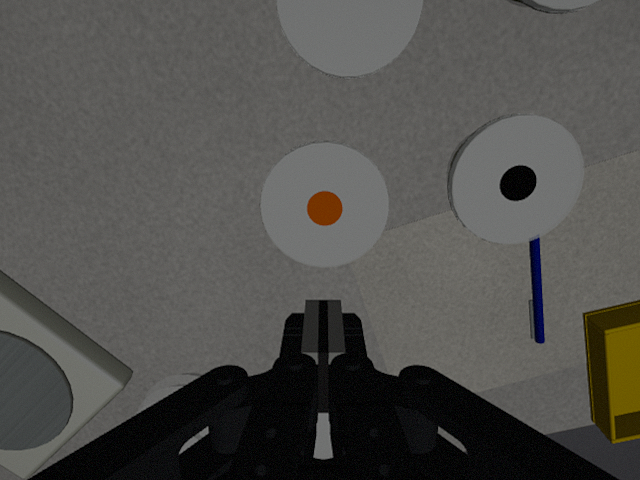

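The orange dot is at (324,208), which puts it at about (0.612, -0.260). That agrees with the fixed cameras, so I'm descending.

>>> step_arm([
  [[0,0.004,0.2],0,-1],
  [[0,0.004,0.4],0,-1],
  [[0,0.004,0.55],0,-1],
  [[0,0.004,0.62],0,-1],
  [[0,0.004,0.62],0,-1],
])

```text
time_s: 3.1
position: [0.6089, -0.2548, 0.0735]
orientation: [[-0.965, 0.261, -0.005], [0.261, 0.965, 0.003], [0.005, 0.001, -1.0]]
contact_force: [-0.2, -0.4, 1.0]
finger_gap: 0.0
```

>>> step_arm([
  [[0,0,0.01],0,-1],
  [[0,0,0.02],0,-1],
  [[0,0,0.03],0,-1],
  [[0,0,0.03],0,-1],
  [[0,0,0.03],0,-1],
])

```text
time_s: 3.6
position: [0.6109, -0.2579, 0.0693]
orientation: [[-0.965, 0.263, 0.001], [0.263, 0.965, -0.0], [-0.001, -0.0, -1.0]]
contact_force: [0.2, -0.6, 0.7]
finger_gap: 0.0002
```

>>> step_arm([
  [[-0.002,-0.006,0.01],0,-1],
  [[-0.004,-0.006,0.02],0,-1],
  [[-0.004,-0.006,0.03],0,-1],
  [[-0.004,-0.006,0.03],0,-1],
  [[-0.004,-0.006,0.03],0,-1],
])

```text
time_s: 4.1
position: [0.6112, -0.2594, 0.0611]
orientation: [[-0.965, 0.263, -0.0], [0.263, 0.965, 0.0], [0.0, 0.0, -1.0]]
contact_force: [-0.3, -0.0, -0.0]
finger_gap: 0.0003
```

>>> step_arm([
  [[0,0,0.004],0,-1],
  [[0,0,0.008],0,-1],
  [[0,0,0.012],0,-1],
  [[0,0,0.016],0,-1],
  [[0,0,0.016],0,-1],
])

```text
time_s: 4.6
position: [0.6113, -0.2594, 0.0573]
orientation: [[-0.965, 0.263, 0.0], [0.263, 0.965, -0.0], [-0.0, -0.0, -1.0]]
contact_force: [0.3, -0.2, 0.0]
finger_gap: -0.0001
```

>>> step_arm([
  [[0,0,0.003],0,-1],
  [[0,0,0.006],0,-1],
  [[0,0,0.009],0,-1],
  [[0,0,0.012],0,-1],
  [[0,0,0.012],0,-1],
])

```text
time_s: 5.1
position: [0.6113, -0.2594, 0.0542]
orientation: [[-0.965, 0.263, 0.0], [0.263, 0.965, 0.0], [0.0, 0.0, -1.0]]
contact_force: [0.3, 0.3, 2.4]
finger_gap: -0.0001
```

>>> step_arm([
  [[0,0,0.001],0,-1],
  [[0,0,0.002],0,-1],
  [[0,0,0.003],0,-1],
  [[0,0,0.004],0,-1],
  [[0,0,0.004],0,-1],
])

```text
time_s: 5.6
position: [0.6113, -0.2594, 0.0533]
orientation: [[-0.965, 0.263, 0.0], [0.263, 0.965, -0.0], [-0.0, -0.0, -1.0]]
contact_force: [-0.7, 0.7, 2.6]
finger_gap: 0.0004
```

>>> step_arm([
  [[0,0,0.001],0,-1],
  [[0,0,0.002],0,-1],
  [[0,0,0.003],0,-1],
  [[0,0,0.003],0,-1],
])

```text
time_s: 6.0
position: [0.6113, -0.2594, 0.0525]
orientation: [[-0.965, 0.263, 0.0], [0.263, 0.965, -0.0], [-0.0, -0.0, -1.0]]
contact_force: [-0.1, -0.2, 2.8]
finger_gap: 0.0003
```

>>> step_arm([
  [[0,0,0.0005],0,-1],
  [[0,0,0.001],0,-1],
  [[0,0,0.0015],0,-1],
  [[0,0,0.0015],0,-1],
])

```text
time_s: 6.4
position: [0.6113, -0.2594, 0.0522]
orientation: [[-0.965, 0.263, 0.0], [0.263, 0.965, 0.0], [-0.0, 0.0, -1.0]]
contact_force: [-0.7, 1.1, 4.1]
finger_gap: 0.0
```

Force isn't yet clearly at the stop, so I'll go a little further.

>>> step_arm([
  [[0,0,0.001],0,-1],
  [[0,0,0.0015],0,-1],
  [[0,0,0.002],0,-1],
  [[0,0,0.002],0,-1],
])

```text
time_s: 6.8
position: [0.6113, -0.2595, 0.052]
orientation: [[-0.965, 0.263, 0.0], [0.263, 0.965, -0.0], [-0.0, -0.0, -1.0]]
contact_force: [-1.5, 1.0, 8.3]
finger_gap: 0.0001
```

```bash
python3 - <<'E'
from h import *
s=monitor.state(); print(s['time_s'],s['position'],s['contact_force'],s['ft_torque'])
E
```

```text
6.8 [ 0.61133691 -0.25946185  0.05202432] [-1.52921787  0.97641096  8.28820125] [ 0.21070887  0.2896015  -0.02888213]
```

The force climbed to 8.3 N with the tip at 52.0 mm while the position barely changed. The lid is on its hard stop, so I'm lifting straight up.

>>> step_arm([
  [[0,0,-0.01],0,-1],
  [[0,0,-0.03],0,-1],
  [[0,0,-0.1],0,-1],
  [[0,0,-0.25],0,-1],
  [[0,0,-0.4],0,-1],
])

```text
time_s: 7.3
position: [0.6107, -0.2592, 0.1523]
orientation: [[-0.965, 0.263, -0.002], [0.263, 0.965, 0.001], [0.002, 0.0, -1.0]]
contact_force: [0.6, 0.3, -0.5]
finger_gap: 0.0002
```

>>> step_arm([
  [[0,0,-0.2],0,-1],
  [[0,0,-0.32],0,-1],
  [[0,0,-0.32],0,-1],
  [[0,0,-0.32],0,-1],
])

```text
time_s: 7.7
position: [0.6114, -0.2595, 0.2324]
orientation: [[-0.965, 0.263, 0.001], [0.263, 0.965, -0.001], [-0.001, -0.0, -1.0]]
contact_force: [0.3, 0.2, 0.5]
finger_gap: -0.0002
```

```bash
python3 - <<'E'
from h import *
im,m=grab('wrist','w3'); s=monitor.state(); print(s['time_s'],s['position'],s['orientation'].round(4),s['contact_force'])
x=blob(im,'orange',(325,208),80); print(x,ray(m,*x[0],.0525).round(4))
a=cv2.imread('pics/w2.png')[100:300,220:460]; cv2.imwrite('pics/cmp.png',cv2.resize(np.hstack([a,im[100:300,220:460,::-1]]),None,fx=1.6,fy=1.6))
E
```

```text
7.75 [ 0.61084157 -0.25922986  0.2311207 ] [[-9.649e-01  2.627e-01 -7.000e-04]
 [ 2.627e-01  9.649e-01  3.000e-04]
 [ 8.000e-04  1.000e-04 -1.000e+00]] [-0.54476624  0.11747992 -1.1450775 ]
(array([323.06911929, 204.32218506]), array([306, 188,  35,  34, 897], dtype=int32)) [ 0.6118 -0.2598  0.0525]
```

View pics/cmp.png

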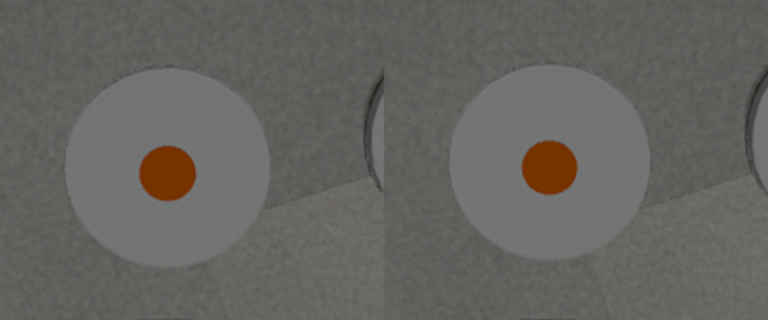

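The before and after crops show the lid in the same place and slightly smaller, as expected if it is lower. The pot hasn't shifted, so I'm moving on to the start key.

>>> step_arm([
  [[0.356,0.696,0],0,-1],
  [[0.356,0.696,0],0,-1],
  [[0.356,0.696,0],0,-1],
  [[0.356,0.696,0],0,-1],
])

```text
time_s: 8.15
position: [0.5693, -0.0661, 0.23]
orientation: [[-0.965, 0.263, -0.003], [0.263, 0.965, 0.001], [0.003, -0.0, -1.0]]
contact_force: [-0.3, 0.2, 1.1]
finger_gap: 0.0003
```

>>> step_arm([
  [[0.356,0.696,0],0,-1],
  [[0.356,0.696,0],0,-1],
  [[0.356,0.696,0],0,-1],
  [[0.356,0.696,0],0,-1],
])

```text
time_s: 8.55
position: [0.5292, 0.125, 0.2302]
orientation: [[-0.965, 0.263, -0.003], [0.263, 0.965, -0.0], [0.002, -0.001, -1.0]]
contact_force: [0.7, -0.0, 0.2]
finger_gap: -0.0006
```

>>> step_arm([
  [[0.356,0.696,0],0,-1],
  [[0.356,0.696,0],0,-1],
  [[0.356,0.696,0],0,-1],
  [[0.356,0.696,0],0,-1],
  [[0.356,0.696,0],0,-1],
])

```text
time_s: 9.05
position: [0.4887, 0.3188, 0.2299]
orientation: [[-0.966, 0.259, -0.002], [0.259, 0.966, -0.0], [0.002, -0.001, -1.0]]
contact_force: [0.9, 0.1, -0.1]
finger_gap: 0.0
```

>>> step_arm([
  [[0,0,0.2],0,-1],
  [[0,0,0.4],0,-1],
  [[0,0,0.52],0,-1],
  [[0,0,0.58],0,-1],
  [[0,0,0.58],0,-1],
])

```text
time_s: 9.55
position: [0.4885, 0.3126, 0.0832]
orientation: [[-0.965, 0.263, -0.006], [0.263, 0.965, -0.003], [0.005, -0.005, -1.0]]
contact_force: [-0.1, -0.9, -0.0]
finger_gap: 0.0001
```

```bash
python3 - <<'E'
from h import *
grab('wrist','y');im,m=grab('wrist','w4'); s=monitor.state(); print(s['time_s'],s['position'],s['orientation'].round(4),s['contact_force'])
x=blob(im,'green',(327,240),150); print(x, x and ray(m,*x[0],.049).round(4))
E
```

```text
9.65 [0.49042197 0.31383551 0.08616283] [[-9.648e-01  2.629e-01 -1.500e-03]
 [ 2.629e-01  9.648e-01 -9.000e-04]
 [ 1.200e-03 -1.200e-03 -1.000e+00]] [-0.11237221  0.1865061   1.01870751]
(array([329.53400868, 278.07091172]), array([ 308,  258,   44,   41, 1382], dtype=int32)) [0.4896 0.316  0.049 ]
```

View pics/w4.png

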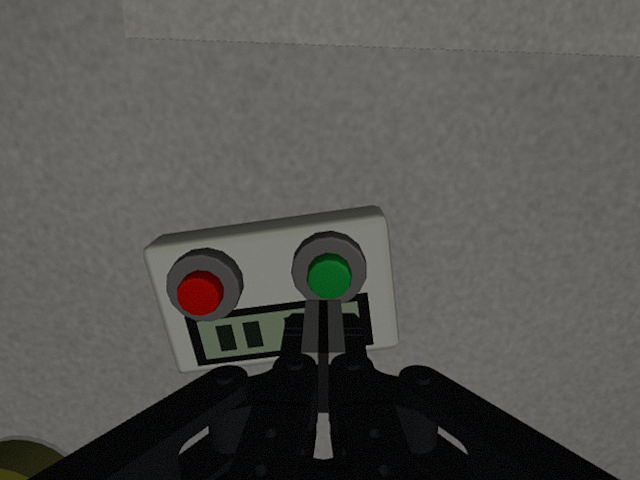

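The green key at (329,278) is just ahead of and under the fingertips, at about (0.490, 0.3155). The red key at (200,292) is well clear.

>>> step_arm([
  [[0,0.006,0.03],0,-1],
  [[0,0.006,0.06],0,-1],
  [[0,0.006,0.09],0,-1],
  [[0,0.006,0.12],0,-1],
  [[0,0.006,0.12],0,-1],
])

```text
time_s: 10.15
position: [0.4906, 0.3155, 0.0556]
orientation: [[-0.965, 0.263, -0.001], [0.263, 0.965, -0.001], [0.001, -0.001, -1.0]]
contact_force: [-0.3, 0.2, 0.4]
finger_gap: 0.0001
```

>>> step_arm([
  [[0,0,0.004],0,-1],
  [[0,0,0.008],0,-1],
  [[0,0,0.012],0,-1],
  [[0,0,0.016],0,-1],
  [[0,0,0.016],0,-1],
])

```text
time_s: 10.65
position: [0.4912, 0.3158, 0.0527]
orientation: [[-0.965, 0.263, 0.0], [0.263, 0.965, 0.0], [-0.0, 0.0, -1.0]]
contact_force: [-0.3, -0.8, -0.6]
finger_gap: -0.0001
```

>>> step_arm([
  [[0,0,0.004],0,-1],
  [[0,0,0.008],0,-1],
  [[0,0,0.012],0,-1],
  [[0,0,0.016],0,-1],
  [[0,0,0.016],0,-1],
])

```text
time_s: 11.15
position: [0.4912, 0.3158, 0.0486]
orientation: [[-0.965, 0.263, -0.0], [0.263, 0.965, -0.0], [0.0, -0.0, -1.0]]
contact_force: [-0.1, 0.1, 1.0]
finger_gap: -0.0003
```

>>> step_arm([
  [[0,0,0.003],0,-1],
  [[0,0,0.006],0,-1],
  [[0,0,0.009],0,-1],
  [[0,0,0.012],0,-1],
  [[0,0,0.012],0,-1],
])

```text
time_s: 11.65
position: [0.4912, 0.3158, 0.0456]
orientation: [[-0.965, 0.263, -0.0], [0.263, 0.965, -0.0], [0.0, -0.0, -1.0]]
contact_force: [-0.6, -0.3, 2.0]
finger_gap: -0.0004
```

>>> step_arm([
  [[0,0,0.002],0,-1],
  [[0,0,0.004],0,-1],
  [[0,0,0.006],0,-1],
  [[0,0,0.006],0,-1],
])

```text
time_s: 12.05
position: [0.4912, 0.3158, 0.0441]
orientation: [[-0.965, 0.263, -0.0], [0.263, 0.965, -0.0], [0.0, -0.0, -1.0]]
contact_force: [-0.5, -0.0, 3.9]
finger_gap: 0.0001
```

>>> step_arm([
  [[0,0,0.001],0,-1],
  [[0,0,0.002],0,-1],
  [[0,0,0.002],0,-1],
])

```text
time_s: 12.35
position: [0.4912, 0.3159, 0.044]
orientation: [[-0.965, 0.263, 0.0], [0.263, 0.965, 0.0], [-0.0, 0.0, -1.0]]
contact_force: [-1.8, -0.8, 9.3]
finger_gap: -0.0002
```

>>> step_arm([
  [[0,0,0.001],0,-1],
  [[0,0,0.002],0,-1],
  [[0,0,0.002],0,-1],
])

```text
time_s: 12.65
position: [0.4912, 0.3158, 0.0438]
orientation: [[-0.965, 0.263, 0.0], [0.263, 0.965, 0.0], [-0.0, 0.0, -1.0]]
contact_force: [-3.6, -1.9, 15.5]
finger_gap: -0.0002
```

The key bottomed out at 43.8 mm with 15.5 N. I'm releasing it and withdrawing.

>>> step_arm([
  [[0,0,-0.01],0,-1],
  [[0,0,-0.03],0,-1],
  [[0,0,-0.1],0,-1],
  [[0,0,-0.25],0,-1],
  [[0,0,-0.45],0,-1],
])

```text
time_s: 13.15
position: [0.4898, 0.315, 0.1552]
orientation: [[-0.965, 0.263, -0.004], [0.263, 0.965, -0.002], [0.003, -0.003, -1.0]]
contact_force: [1.6, 1.0, -0.2]
finger_gap: -0.0001
```

>>> step_arm([
  [[0,0,-0.15],0,-1],
  [[0,0,-0.3],0,-1],
  [[0,0,-0.3],0,-1],
  [[0,0,-0.3],0,-1],
  [[0,0,-0.3],0,-1],
])

```text
time_s: 13.65
position: [0.4906, 0.3154, 0.2297]
orientation: [[-0.965, 0.263, -0.001], [0.263, 0.965, -0.001], [0.001, -0.001, -1.0]]
contact_force: [-0.1, 1.0, -0.8]
finger_gap: -0.0
```

```bash
python3 - <<'E'
from h import *
im,m=grab('wrist','w5'); s=monitor.state(); print(s['time_s'],s['position'],s['contact_force'])
x=blob(im,'green',(327,199),60); r=blob(im,'red',(250,210),40); g,q=ray(m,*x[0],.049),ray(m,*r[0],.049); print(x[1],r[1],g,q,np.linalg.norm(g-q))
b,mb=grab('scene','scene1')
a0=cv2.imread('pics/scene0.png')
for col,p in (('orange',(142,243)),('blue',(338,238)),('purple',(272,192)),('green',(472,200)),('red',(437,199))):
    print(col,blob(a0[:,:,::-1].copy(),col,p,15)[0],(blob(b,col,p,15) or [None])[0])
d=cv2.absdiff(a0,b[:,:,::-1].copy()); cv2.imwrite('pics/s1.png',np.vstack([b[160:400,100:500,::-1],np.clip(d[160:400,100:500].astype(int)*4,0,255)]))
E
```

```text
13.7 [0.49049804 0.31542258 0.22940149] [ 0.13521732 -0.1789359  -0.32168427]
[311 191  26  26 503] [233 202  28  25 531] [0.49002009 0.31582654 0.049     ] [0.4820398  0.25321536 0.049     ] 0.06311770536650012
orange [141.5 242.5] [142.34126984 245.35714286]
blue [338.03389831 237.8220339 ] [337.9826087  237.88695652]
purple [271.84444444 191.61111111] [271.76923077 191.62637363]
green [472.70769231 200.30769231] [472.63636364 200.31818182]
red [437.         198.80769231] [437.07792208 198.80519481][ WARN:0@1.913] global loadsave.cpp:1063 imwrite_ Unsupported depth image for selected encoder is fallbacked to CV_8U.
```

View pics/s1.png

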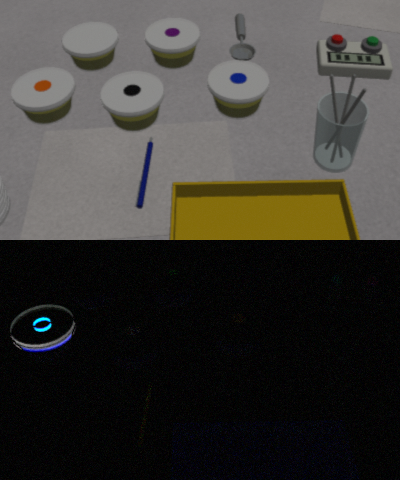

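Only the orange lid changed. It dropped about 2.9 px in the scene view, which matches roughly 6 mm of travel. Both keys are up and nothing is being touched, so I'm handing in.

```bash
python3 -c "
from rig import robot; print(robot.finish_job())"
```

```text
the job is handed in; nothing more can be done
None
```

I sealed the orange-dot pot, then pressed the timer's green start key, let it come back up and withdrew. I handed the job in at about 14 s of the 48 s allowed.

- **Lid:** I pressed it straight down with the shut fingertips. It slid at about 3 N and stopped at a measured height of about 52 mm (fully shut is 52.5 mm), where the force rose to 8.3 N. In the scene view the dot dropped 2.9 px, which is about 6 mm, and the pot stayed where it was to within about 1 mm.
- **Start key:** It went down to 43.8 mm (fully pressed is 44 mm), where the force rose to 15.5 N. Afterwards the key was back at its starting pixel position.
- **Everything else:** Comparing the scene view before and after showed no visible change except the orange lid. That covers the red key, the other pots, spoon, pen and beaker. The arm ended clear at 0.23 m with no contact force.
- **Disagreements:** Position estimates from the different cameras differed by up to about 4 mm for the green key and 3 mm for the orange dot. I used the wrist-camera values, which agreed with the top view to about 2 mm. No checks failed.

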